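# Set the catch cup and work the glaze funnel's valve

### The job

Draw the larger steel measuring cup out from the riser, stand it upright on the front of the grey bucket lid, just outside the funnel stand's open side, with its handle pointing away from the stand, and let go of it. Then take it by the handle, slide it in between the posts until it stands centred under the funnel spout, and let go. After that press the plunger knob above the funnel all the way down to its stop, let it spring fully back up, and leave the other cup, the bowl and the pitcher where they are.

Things in the scene. Friction and masses are not known exactly. Their poses are not given: they have to be found in the camera images.
- cup_large: the larger stainless measuring cup: straight round bowl 62 mm across, 55 mm tall, with a bar handle along its +x axis (12 mm wide, 10 mm high, middle 45 mm above the underside) ending 138 mm from the cup's axis. Origin: centre of the underside. It starts upright, its handle under the riser's board: draw it out level some 100 mm before raising it
- cup_handle (a point): point on the large cup's handle where it is to be gripped to slide it in: 122 mm from the cup's axis, 45 mm above its underside, middle of the bar
- cup_small: the smaller stainless measuring cup, leave it alone: 46 mm across, 36 mm tall, handle end 105 mm from its axis along +x. Origin: centre of the underside. It stands beside the large cup, on either side, its handle also under the riser
- riser: low fixed cedar step: board 120 mm (x) by 280 mm (y), underside 68 mm and top 80 mm above the table, on an end leg at each y end. Origin: on the table under the centre of the board; the cups stand on its -x side
- stand: fixed wooden ring stand with a white enamel funnel. Origin: on the table, on the funnel's axis. Open side -x: the cup goes in along +x. Two posts 12 mm thick at x = 10, y = +-60 mm (gap 108 mm). Foot bars, top at 16 mm: along x at y = +-60 mm, and across at x = 62 to 78 mm. Ring 132 mm across at height 140 to 153 mm; funnel rim 132 mm across at 176 mm; steel bridge up to 190 mm
- lid (a point): centre of the top face of the fixed grey bucket lid, a flat disc 280 mm across and 6 mm thick under the stand; this point is 60 mm in front (stand -x) of the funnel axis, so the front of the lid sticks out on the open side
- spout (a point): centre of the funnel spout's lower end, 22 mm across, 80 mm above the table, on the funnel's axis
- plunger (a joint): the spring plunger: 0 = up at rest, 0.022 m = down at its stop; about 4 N to start, 9 N at the stop; springs back when let go
- plunger_top (a point): centre of the top face of the plunger's black knob (44 mm across, 12 mm thick), 230 mm above the table at rest; moves with the knob, pushed straight down
- bowl: black basalt-glazed bowl, 110 mm across, 55 mm tall, on the table towards the left; leave it alone. Origin: centre of the underside
- pitcher: ochre bisque pitcher, 112 mm across, 170 mm tall, handle along its +x reaching 97 mm from its axis; leave it alone. Origin: centre of the underside
Mind the look-alikes: they are no part of the job. What is shaped like the cup_large but brown or turquoise is not meant.

How it is judged (in metres and radians):
On the way, in this order (a step that is already met when the one before it is completed fails the run):
1. the large cup stands upright, let go, on the front of the lid outside the stand, handle pointing away from the stand (angle between cup_large's own z axis and vertical below 0.12 rad and x of cup_large in the frame of stand between -0.2 and -0.075 m and y of cup_large in the frame of stand between -0.1 and 0.1 m and z of cup_large in the frame of stand between 0.003 and 0.011 m and angle between the x axis of cup_large and the x axis of stand, either way round below 0.8 rad and x of cup_handle in the frame of stand below -0.14 m and contact force between the fingers and cup_large below 0.2 N and linear speed of cup_large below 0.03 m/s), for 0.2 s.
2. gripped by its handle, the large cup has come to stand under the spout (horizontal distance between cup_large and spout below 0.015 m and z of cup_large in the frame of stand below 0.011 m and x of cup_handle in the frame of stand below -0.075 m and angle between cup_large's own z axis and vertical below 0.12 rad and distance between the grasp point and cup_handle below 0.045 m and contact force between the fingers and cup_large above 0.5 N), for 0.1 s.
3. the large cup is let go, standing under the spout, the handle out of the open side (horizontal distance between cup_large and spout below 0.015 m and z of cup_large in the frame of stand below 0.011 m and x of cup_handle in the frame of stand below -0.075 m and angle between cup_large's own z axis and vertical below 0.12 rad and contact force between the fingers and cup_large below 0.2 N), for 0.2 s.
4. the plunger is pressed to its stop with the cup under the spout (horizontal distance between cup_large and spout below 0.015 m and z of cup_large in the frame of stand below 0.011 m and x of cup_handle in the frame of stand below -0.075 m and angle between cup_large's own z axis and vertical below 0.12 rad and value of joint plunger above 0.02 m), for 0.1 s.
At the end, for the whole second after the job is handed in: The large cup stands upright on the lid within 15 mm of the spout's axis, handle out of the open side; the plunger is fully up again (within 2 mm); small cup, bowl and pitcher are within 40 mm of where they began; everything is let go and at rest (horizontal distance between cup_large and spout below 0.015 m and z of cup_large in the frame of stand below 0.011 m and x of cup_handle in the frame of stand below -0.075 m and angle between cup_large's own z axis and vertical below 0.12 rad and distance of each of cup_small, bowl, pitcher from where it was at the start of the episode below 0.04 m and value of joint plunger below 0.002 m and linear speed of cup_large below 0.02 m/s); the robot touches nothing.
It fails at once if the plunger is pressed before the cup is under the spout (value of joint plunger above 0.01 m and horizontal distance between cup_large and spout above 0.03 m).
It fails at once if the large cup is tipped over (angle between cup_large's own z axis and vertical above 0.7 rad).
It fails at once if the small cup, bowl or pitcher is pushed away (distance of any of cup_small, bowl, pitcher from where it was at the start of the episode above 0.04 m).
It also fails if it takes over 72 s, if anything falls off the work surface, if the arm or the gripper's body presses on something with over 40 N, if the wrist force passes 120 N, or if a joint passes its speed limit or range.

### The arm

A 6-joint arm with a two-finger parallel gripper is mounted at the origin on the work surface. World frame = base frame: x ahead of the robot, y to its left, z up, the work surface at z = 0. Lengths are in mm, angles in rad, forces in N, time in s.
With the tool pointing down it reaches from about 350 to 925 mm from the base axis. Payload 6.4 kg.
Tool frame: the origin (TCP) lies midway between the tips of the shut fingers; the grasp point (between the pads) lies behind it (grip_point_offset is the z of the grasp point in the tool frame, in mm); z points along the fingers, y is the direction in which the jaws open and shut (so a half turn about z gives the same grasp; the last joint's range is limited). The gripper opens to 85 mm and grips with 20 to 120 N. Pads are 22 mm wide; open, the fingers measure 114 mm over their backs; the gripper's body (76 mm by 85 mm) begins 54 mm behind the grasp point. The pads swing forward as they close: fully open they stand 13 mm farther back than shut.
Start: joints at [0.963, 0.245, 1.558, -0, 1.339, -0.174], TCP at [273.208, 589.806, 231.29] pointing down, gripper open.
Joint ranges: [-3.13, 3.13], [-1.02, 2.26], [0.13, 2.54], [-0.95, 4.09], [0.21, 2.88], [-2.74, 2.74]. Speed limits (rad/s): [2.57, 2.57, 3.14, 3.14, 3.14, 3.14].

### API

Orientations are given as a unit quaternion [x, y, z, w].
In Python, from plant import * gives the robot as it stands.
- The arm moves only by the tool send_rows, never from a script. Its argument "rows" is a list that holds one entry, the list of rows, each a list of 5 numbers: the gripper command: -1 is shut, 1 is fully open, values between are in proportion, then the shift along the tool's x, y, z in m, then the turn about the tool's z in rad. A call has 1 to 12 rows; each row is the pose to reach, as a shift and turn from the pose commanded when the call began, along the tool's axes at that moment; what a row does not reach only later rows make up. A row lasts 1/8 s, in which the tool goes at most 62.5 mm and 10.7 degrees, less where a joint would pass 70% of its speed; a pose out of reach is approached as far as the arm can. A call with a gripper value outside its range is refused whole. The fingers move at their own pace and stop on an object; "force" is the grip in N (left out, the last holds). Time passes only in rows, so rows that repeat a pose let the fingers close. It gives the time, the measured TCP pose, the force and the opening at its end, in the units of the state.
- observe(): the state, without advancing time (a new reading comes with each control period).
- snapshot(name): name is "scene" or "top"; returns the picture (400x640x3 uint8, red, green, blue); there is no depth.
- camera_model(name): a dict with "mtx" (3x3 intrinsics, pixels), "rvec" (rotation vector, rad) and "tvec" (3), from world to camera coordinates, as OpenCV has them. Camera axes: x right, y down, z forward; pixel columns grow to the right and rows downward; lengths in mm; the calibration is good to about 2 mm. A picture is of the moment at which its call begins. camera_model takes no time and is no camera call.
- job_done(): hands the job in, once; it reports no verdict.
Trained networks look in the newest picture that a camera, given by its name, has taken for a name from the list of things; names that differ only in an ending like _2 or _b are one class to them, and where a whole thing is asked for, a point or a joint stands for the part that bears it (a point fixed in the world has none). Each returns a list of dicts, best first, with "confidence" (0 to 1); they miss things now and then, are a little off and sometimes report something else, mostly with a low value. They report only what shows in the picture. A call takes as long as a camera call. They do not tell look-alikes from the thing itself.
- search_frame(name, camera): "location" ([x, y, z] in mm, in world coordinates, good to about 4 mm: the middle of the surface that is visible of it).
The state is a dict: "clock": time; "joint_positions": joint angles; "joint_vel": joint speeds; "joint_efforts": joint torques, N m; "ee_pos": TCP position; "orientation": TCP orientation; "wrist_force": force on the tool from outside, world axes, zero at the start; "ft_torque": the same for the moment, N m; "width": finger opening in mm.
Only numpy, scipy, OpenCV 4.12 (cv2) and the standard library are available. Lean on these libraries where they do the work, as an engineer would, in place of code of your own. Each camera call takes 0.05 s, during which the arm holds its last target. There are 200 camera calls.

## Working session

There is one attempt and no reset: what is moved stays moved. The work goes in short steps, Python scripts to look and compute and a tool call to move; the robot and the scene stay as the last step left them, time stands still between calls to the robot, and variables do not carry over. Pictures are saved under pics/ and viewed, about 8 in all and at most 12, crops included, and the job is handed in when it is done.

Besides the shell and the picture viewer there is one more tool, called after "Emit:" as a command line: name --argument value ..., lists and objects as JSON in quotes. send_rows: Moves the arm, as the interface text tells. Its arguments: {"type":"object","properties":{"rows":{"type":"array","items":{"type":"array","items":{"type":"array","items":{"type":"number"}}}},"force":{"type":"number"}},"required":["rows"]}

```bash
ls; mkdir -p pics
python3 - <<'E'
from plant import *
import cv2
s=observe(); print({k:s[k] for k in ('clock','ee_pos','orientation','width','wrist_force')})
print([k for k in s], [g for g in dir() if 'off' in g.lower() or 'grip' in g.lower()])
try: print(grip_point_offset)
except Exception as e: print(e)
for c in('scene','top'):
    cv2.imwrite(f'pics/{c}0.png',snapshot(c)[:,:,::-1]); m=camera_model(c); print(c,m)
    for n in('cup_large','cup_small','riser','stand','plunger','cup_handle','bowl','pitcher'):
        print(n,[([round(v) for v in d['location']],round(d['confidence'],2)) for d in search_frame(n,c)])
E
```

```text
pics
{'clock': 0.0, 'ee_pos': array([272.87372079, 589.33516439, 230.18574264]), 'orientation': array([ 2.15203564e-01,  9.76568742e-01, -8.81597013e-04, -3.74065946e-04]), 'width': 85.44369341964713, 'wrist_force': array([0.13497862, 0.38394778, 0.38830334])}
['clock', 'joint_positions', 'joint_vel', 'joint_efforts', 'ee_pos', 'orientation', 'wrist_force', 'ft_torque', 'width'] ['grip_point_offset']
-18.700000000000003
scene {'mtx': array([[392.50855973,   0.        , 325.20770683],
       [  0.        , 392.50855973, 199.18146142],
       [  0.        ,   0.        ,   1.        ]]), 'rvec': array([ 2.43422108,  0.56665374, -0.21572296]), 'tvec': array([-452.21747387, -120.5201291 , 1414.83256154])}
cup_large [([545, -186, 22], 0.85), ([396, -375, 36], 0.73), ([444, -536, 37], 0.67)]
cup_small [([528, -298, 16], 0.58)]
riser [([647, -289, 74], 0.92)]
stand [([586, 172, 7], 0.55)]
plunger [([570, 214, 227], 0.49)]
cup_handle [([546, -182, 23], 0.87), ([396, -383, 34], 0.77), ([448, -541, 32], 0.56)]
bowl [([372, 430, 39], 0.57)]
pitcher [([638, 394, 112], 0.95)]
top {'mtx': array([[366.29138174,   0.        , 319.08581876],
       [  0.        , 366.29138174, 204.06796553],
       [  0.        ,   0.        ,   1.        ]]), 'rvec': array([ 2.09688997, -2.13037981,  0.17182644]), 'tvec': array([ -11.56565586,  545.17512013, 1174.05592461])}
cup_large [([449, -545, 32], 0.87), ([404, -380, 38], 0.85), ([552, -197, 4], 0.56)]
cup_small [([532, -306, 9], 0.59)]
riser [([640, -266, 79], 0.77)]
stand [([569, 165, 7], 0.66)]
plunger [([532, -308, 8], 0.69), ([563, 164, 3], 0.68), ([565, 217, 231], 0.45)]
cup_handle [([452, -550, 34], 0.85), ([401, -382, 34], 0.74), ([553, -188, 10], 0.68)]
bowl []
pitcher [([628, 415, 111], 0.88)]
```

View pics/scene0.png

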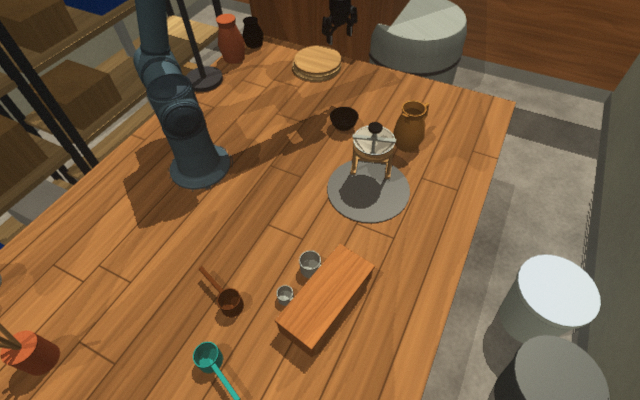

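View pics/top0.png

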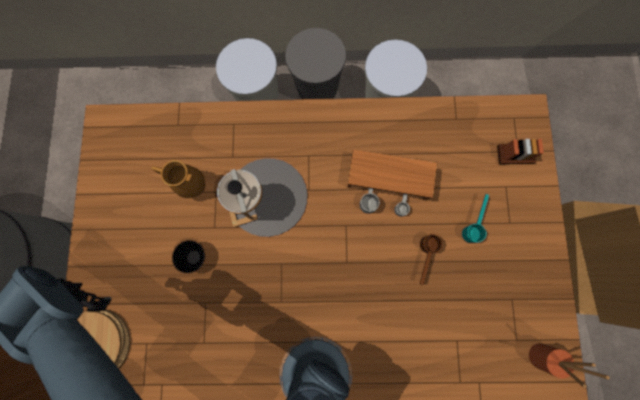

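Candidates for the large cup:
- Steel, scene (310,265) / top (371,202): chosen. It is the larger steel one.
- Small steel, scene (285,296) / top (403,206).
- Brown, scene (230,301).
- Turquoise, scene (207,357).

I'll check the choice in close crops, together with the stand.

Run:
```python
import cv2,numpy as np
s=cv2.imread('pics/scene0.png');t=cv2.imread('pics/top0.png')
def c(i,x,y,w,h): return cv2.resize(i[y:y+h,x:x+w],(400,300),interpolation=cv2.INTER_CUBIC)
o=np.vstack([np.hstack([c(s,260,240,120,90),c(t,345,145,100,75)]),np.hstack([c(s,315,110,160,120),c(t,205,150,120,90)])])
cv2.imwrite('pics/crop1.png',o)
```

```text
(no output)
```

View pics/crop1.png

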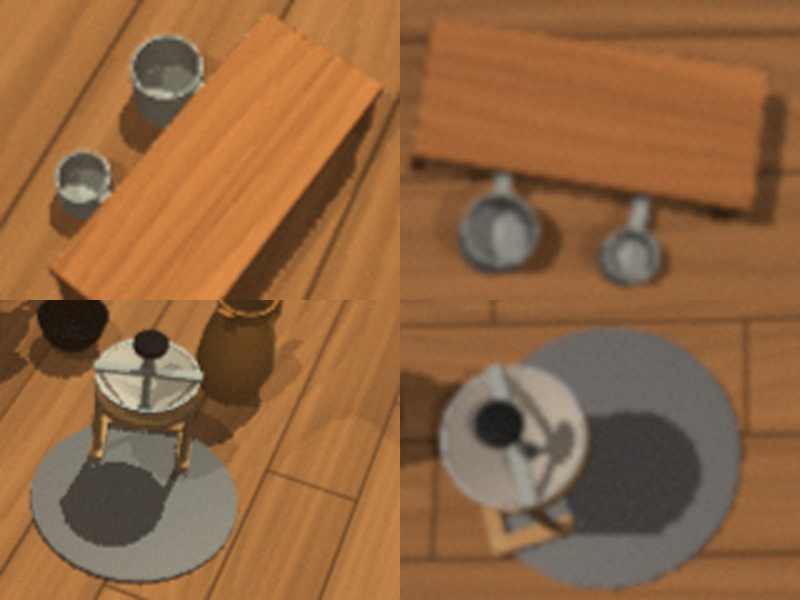

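```bash
cat > h.py <<'E'
import numpy as np,cv2
from scipy.optimize import least_squares
from plant import *
CM={c:camera_model(c) for c in('scene','top')}
def proj(c,P):
    m=CM[c]; return cv2.projectPoints(np.atleast_2d(np.float64(P)),np.array(m['rvec']),np.array(m['tvec']),np.array(m['mtx']),None)[0][:,0]
def tri(ps,pt):
    r=least_squares(lambda P:np.r_[proj('scene',P)[0]-ps,proj('top',P)[0]-pt],[550,0,50]); return r.x.round(1),np.abs(r.fun).max().round(2)
def onz(c,p,z):
    return np.r_[least_squares(lambda q:proj(c,[q[0],q[1],z])[0]-p,[550,0]).x,z].round(1)
def circ(boxes,r): # boxes {cam:(x0,x1,y0,y1)}
    a=np.linspace(0,2*np.pi,90)
    def f(P):
        o=[]
        for c,b in boxes.items():
            q=proj(c,np.c_[P[0]+r*np.cos(a),P[1]+r*np.sin(a),0*a+P[2]]); e=[*(q[:,0].min(),q[:,0].max()),q[:,1].min(),q[:,1].max()]
            o+=[u-v for u,v in zip(e,b) if v is not None]
        return np.array(o)
    r_=least_squares(f,[550,0,50]); return r_.x.round(1),np.abs(r_.fun).max().round(2)
E
python3 - <<'E'
from h import *
S1=lambda x,y:(260+x/3.3333,240+y/3.3333); T1=lambda x,y:(345+(x-400)/4,145+y/4)
S2=lambda x,y:(315+x/2.5,110+(y-300)/2.5); T2=lambda x,y:(205+(x-400)/3.3333,150+(y-300)/3.3333)
def bx(F,a,b,c,d): p=F(a,c);q=F(b,d); return (p[0],q[0],p[1],q[1])
print('cup rim',circ({'scene':(*bx(S1,132,204,35,97)[:3],None),'top':bx(T1,459,540,191,271)},31))
print('small rim',circ({'scene':(*bx(S1,56,110,151,197)[:3],None),'top':bx(T1,600,661,227,284)},23))
print('funnel rim',circ({'scene':(*bx(S2,94,204,334,408)[:3],None),'top':bx(T2,440,590,363,512)},66))
print('lid top',circ({'scene':bx(S2,30,238,418,581),'top':bx(T2,482,741,328,588)},140))
print('lid top-only',onz('top',T2(611,458),6))
print('knob',circ({'scene':(*bx(S2,134,168,329,350)[:3],None),'top':bx(T2,472,524,399,448)},22))
print('riser corners top',[onz('top',T1(*p),80) for p in((433,18),(768,75),(750,212),(413,157))])
print('riser corners scene',[onz('scene',S1(*p),80) for p in((268,13),(382,90),(52,268))])
print('handle top', onz('top',T1(504,180),50),onz('top',T1(499,231),55),'small',onz('top',T1(641,200),31),onz('top',T1(630,256),36))
print('bridge', [onz('top',T2(*p),190) for p in((493,370),(532,502))],[onz('scene',S2(*p),190) for p in((96,369),(203,376))])
E
```

```text
cup rim (array([ 550. , -187.8,   47.4]), np.float64(1.77))
small rim (array([ 529.7, -299.8,   28.5]), np.float64(1.35))
funnel rim (array([568.2, 218.4, 180.8]), np.float64(2.07))
lid top (array([585.6, 160.1,   6.9]), np.float64(1.86))
lid top-only [580.2 157.8   6. ]
knob (array([568.1, 221.8, 225.3]), np.float64(0.97))
riser corners top [array([ 723.1, -137.7,   80. ]), array([ 667.8, -412.2,   80. ]), array([ 552.7, -389.3,   80. ]), array([ 603.9, -117.7,   80. ])]
riser corners scene [array([ 614.1, -117.9,   80. ]), array([ 728.7, -143.1,   80. ]), array([ 562.9, -389.5,   80. ])]
handle top [ 589.9 -195.1   50. ] [ 545.5 -188.7   55. ] small [ 574.6 -312.6   31. ] [ 525.7 -299.6   36. ]
bridge [array([625.2, 236. , 190. ]), array([503.1, 197.5, 190. ])] [array([514.4, 185.3, 190. ]), array([638.1, 230.6, 190. ])]
```

```bash
cat >> h.py <<'E'
from scipy.spatial.transform import Rotation as R
def go(target,jaw=None):
    s=observe(); M=R.from_quat(s['orientation']).as_matrix(); cur=np.degrees(np.arctan2(M[1,1],M[0,1]))
    d=M.T@(np.array(target)-s['ee_pos'])/1000
    t=0 if jaw is None else -np.radians((jaw-cur+90)%180-90)
    print('at',s['ee_pos'].round(1),'jaw',cur.round(1),'w',round(s['width'],1),'F',s['wrist_force'].round(1),'t',s['clock'],'tilt',np.degrees(np.arccos(-M[2,2])).round(2)); print('shift',d.round(4),'turn',round(t,3))
E
python3 -c "
from h import *
go([550,-187,150],80)"
```

```text
at [273.2 589.8 231.3] jaw 65.1 w 85.3 F [ 0.2  0.1 -1. ] t 0.9 tilt 0.0
shift [-0.5776 -0.5885  0.0813] turn -0.259
```

Emit:
send_rows --rows '[[[1, -0.578, -0.588, 0, -0.26], [1, -0.578, -0.588, 0, -0.26], [1, -0.578, -0.588, 0, -0.26], [1, -0.578, -0.588, 0, -0.26], [1, -0.578, -0.588, 0, -0.26], [1, -0.578, -0.588, 0, -0.26], [1, -0.578, -0.588, 0, -0.26], [1, -0.578, -0.588, 0, -0.26], [1, -0.578, -0.588, 0, -0.26], [1, -0.578, -0.588, 0, -0.26], [1, -0.578, -0.588, 0, -0.26], [1, -0.578, -0.588, 0, -0.26]]]'

```text
clock: 2.4
ee_pos: [525.9, -118.7, 231.6]
orientation: [0.087, 0.996, -0.0, 0.0]
wrist_force: [0.7, -0.2, 0.1]
width: 85.4
```

```bash
python3 -c "
from h import *
go([550,-187,90],80)"
```

```text
at [ 525.9 -118.7  231.6] jaw 80.0 w 85.4 F [ 0.7 -0.2  0.1] t 2.4 tilt 0.05
shift [-0.0354 -0.0631  0.1416] turn 0.0
```

Emit:
send_rows --rows '[[[1, -0.035, -0.063, 0.0, 0], [1, -0.035, -0.063, 0.0, 0], [1, -0.035, -0.063, 0.06, 0], [1, -0.035, -0.063, 0.12, 0], [1, -0.035, -0.063, 0.142, 0], [1, -0.035, -0.063, 0.142, 0]]]'

```text
clock: 3.15
ee_pos: [547.5, -182.9, 87.2]
orientation: [0.086, 0.996, 0.001, -0.002]
wrist_force: [0.3, 0.1, -0.7]
width: 85.2
```

Run:
```python
from h import *
s=snapshot('scene')[:,:,::-1].copy();t=snapshot('top')[:,:,::-1].copy()
go([550,-187,18],80)
def c(i,x,y,w,h): return cv2.resize(i[y:y+h,x:x+w],(400,300),interpolation=cv2.INTER_CUBIC)
cv2.imwrite('pics/crop2.png',np.hstack([c(s,250,200,120,90),c(t,320,150,100,75)]))
print(proj('scene',[550,-187,90]),proj('top',[550,-187,90]))
```

```text
at [ 549.8 -184.4   90.6] jaw 80.1 w 85.1 F [-0.9  0.4  0.3] t 3.25 tilt 0.11
shift [-0.0005 -0.0025  0.0726] turn 0.001
[[308.82530766 252.6460741 ]] [[370.38783397 199.34849846]]
```

View pics/crop2.png

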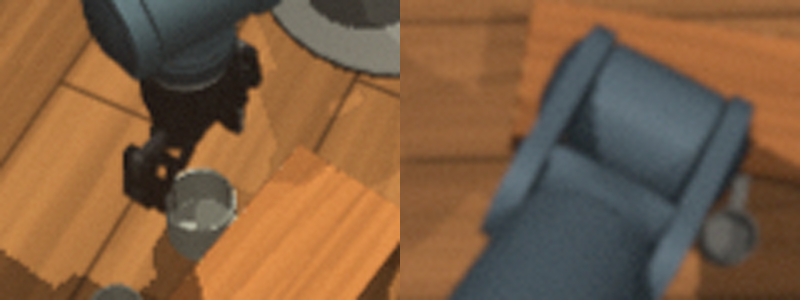

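Emit:
send_rows --rows '[[[1, 0, -0.002, 0.02, 0], [1, 0, -0.002, 0.035, 0], [1, 0, -0.002, 0.05, 0], [1, 0, -0.002, 0.06, 0], [1, 0, -0.002, 0.071, 0], [1, 0, -0.002, 0.071, 0]]]'

```text
clock: 4.0
ee_pos: [548.1, -186.2, 17.2]
orientation: [0.087, 0.996, 0.0, -0.001]
wrist_force: [-0.5, 0.6, -0.1]
width: 85.5
```

Emit:
send_rows --rows '[[[-1, 0, 0, 0, 0], [-1, 0, 0, 0, 0], [-1, 0, 0, 0, 0], [-1, 0, 0, 0, 0], [-1, 0, 0, 0, 0], [-1, 0, 0, 0, 0]]]' --force 30

```text
clock: 4.75
ee_pos: [549.4, -187.0, 19.2]
orientation: [0.087, 0.996, -0.0, 0.001]
wrist_force: [-0.9, -0.0, 5.1]
width: 62.0
```

```bash
python3 -c "
from h import *
# draw out along riser -x (yaw -10): 110 mm
u=np.array([.985,-.174,0]); go(observe()['ee_pos']-110*u)"
```

```text
at [ 549.4 -187.    19.2] jaw 80.0 w 62.0 F [-0.9 -0.   5.1] t 4.75 tilt 0.1
shift [ 1.1e-01  1.0e-04 -2.0e-04] turn 0
```

Emit:
send_rows --rows '[[[-1, 0.0, 0, -0.003, 0], [-1, 0.02, 0, -0.003, 0], [-1, 0.04, 0, -0.003, 0], [-1, 0.06, 0, -0.003, 0], [-1, 0.08, 0, -0.003, 0], [-1, 0.1, 0, -0.003, 0], [-1, 0.115, 0, -0.003, 0], [-1, 0.115, 0, -0.05, 0], [-1, 0.115, 0, -0.1, 0], [-1, 0.115, 0, -0.1, 0]]]'

```text
clock: 6.0
ee_pos: [438.0, -168.4, 122.5]
orientation: [0.087, 0.996, -0.002, 0.004]
wrist_force: [0.2, 0.7, -3.5]
width: 62.1
```

Run:
```python
from h import *
s=snapshot('scene')[:,:,::-1].copy();t=snapshot('top')[:,:,::-1].copy()
cv2.imwrite('pics/t3.png',t);cv2.imwrite('pics/s3.png',s)
A=np.array([568,219]);a=np.radians(106); ux=np.array([np.cos(a),np.sin(a)])
p=A-135*ux; print(p); go([*p,90],16)
p2=cv2.resize(s[180:300,230:390],(640,480),interpolation=cv2.INTER_CUBIC); cv2.imwrite('pics/crop3.png',p2)
```

```text
[605.21104304  89.22967105]
at [ 435.1 -166.5  118. ] jaw 80.0 w 61.9 F [ 0.1  0.1 -2. ] t 6.1 tilt 0.01
shift [-0.1233  0.2813  0.028 ] turn 1.118
```

View pics/crop3.png

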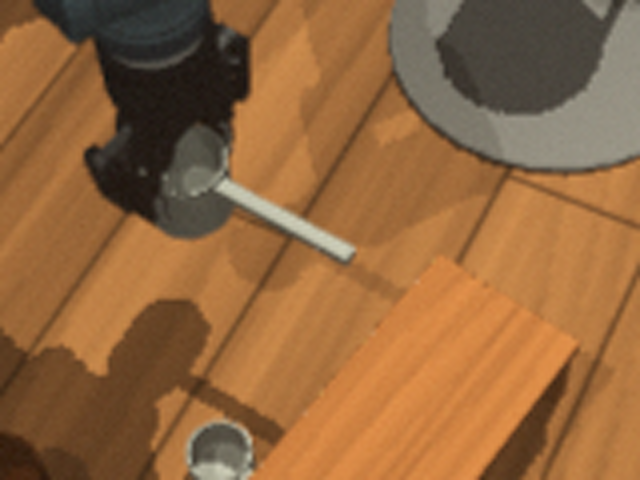

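Run:
```python
from h import *
e=onz('scene',(317.3,242.2),147); r=onz('scene',(285.2,225),147); print(e,r)
for v in (e[:2]-[435.1,-166.5], e[:2]-r[:2]): print(np.linalg.norm(v),np.degrees(np.arctan2(v[1],v[0])))
```

```text
[ 573.3 -176.8  147. ] [ 469.1 -166.6  147. ]
138.58329625174883 -4.262355038532967
104.69804200652459 -5.590796015997442
```

Emit:
send_rows --rows '[[[-1, -0.02, 0.04, 0, 0.17], [-1, -0.04, 0.08, 0, 0.34], [-1, -0.055, 0.12, 0, 0.51], [-1, -0.07, 0.16, 0, 0.68], [-1, -0.085, 0.2, 0, 0.85], [-1, -0.1, 0.23, 0, 1.02], [-1, -0.115, 0.26, 0, 1.15], [-1, -0.123, 0.281, 0, 1.2], [-1, -0.123, 0.281, 0.04, 1.2], [-1, -0.123, 0.281, 0.055, 1.2], [-1, -0.123, 0.281, 0.055, 1.2]]]'

```text
clock: 7.48
ee_pos: [602.9, 88.7, 60.4]
orientation: [0.634, 0.773, -0.002, -0.002]
wrist_force: [-0.6, -0.7, -1.1]
width: 62.1
```

Run:
```python
from h import *
s=snapshot('scene')[:,:,::-1].copy()
go([605,89,28],11)
cv2.imwrite('pics/crop4.png',cv2.resize(s[110:260,300:500],(800,600),interpolation=cv2.INTER_CUBIC))
```

```text
at [604.4  88.6  62.3] jaw 11.3 w 62.3 F [ 0.5 -0.1 -1.2] t 7.525 tilt 0.13
shift [0.0003 0.0008 0.0343] turn 0.005
```

View pics/crop4.png

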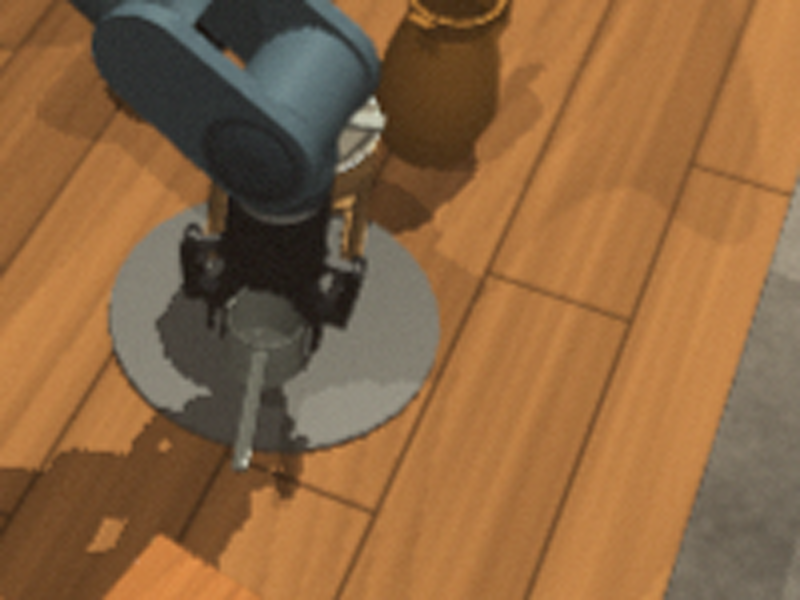

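Emit:
send_rows --rows '[[[-1, 0, 0, 0.015, 0], [-1, 0, 0, 0.025, 0], [-1, 0, 0, 0.031, 0], [-1, 0, 0, 0.034, 0], [-1, 0, 0, 0.036, 0], [-1, 0, 0, 0.036, 0]]]'

```text
clock: 8.28
ee_pos: [605.3, 88.8, 27.4]
orientation: [0.634, 0.773, 0.0, 0.0]
wrist_force: [-0.3, 0.4, -0.4]
width: 62.0
```

```bash
python3 -c "
from h import *
go([605,89,25],11)
snapshot('top');go([605,89,25],11)"
```

```text
at [605.3  88.8  27.4] jaw 11.3 w 62.0 F [-0.3  0.4 -0.4] t 8.275 tilt 0.01
shift [ 0.0002 -0.0002  0.0024] turn 0.005
at [605.4  88.8  27.5] jaw 11.3 w 61.9 F [-0.2  0.4 -1.5] t 8.325 tilt 0.02
shift [ 0.0003 -0.0003  0.0025] turn 0.005
```

Lower 2 mm more, release with a modest opening, then rise.

Emit:
send_rows --rows '[[[-1, 0, 0, 0.001, 0], [-1, 0, 0, 0.002, 0], [-1, 0, 0, 0.002, 0], [0.6, 0, 0, 0.002, 0], [1, 0, 0, 0.002, 0], [1, 0, 0, 0.002, 0], [1, 0, 0, 0.002, 0], [1, 0, 0, 0.002, 0], [1, 0, 0, 0.002, 0]]]'

```text
clock: 9.45
ee_pos: [605.2, 88.8, 25.3]
orientation: [0.634, 0.773, -0.0, -0.0]
wrist_force: [0.2, 0.4, -0.6]
width: 85.1
```

Emit:
send_rows --rows '[[[1, 0, 0, -0.02, 0], [1, 0, 0, -0.04, 0], [1, 0, 0, -0.06, 0], [1, 0, 0, -0.08, 0], [1, 0, 0, -0.08, 0], [1, 0, 0, -0.08, 0]]]'

```text
clock: 10.2
ee_pos: [604.7, 88.8, 104.9]
orientation: [0.634, 0.773, -0.0, -0.0]
wrist_force: [-0.4, -0.9, -0.1]
width: 85.6
```

```bash
python3 -c "
from h import *
go([638,-28,112],11)"
```

```text
at [604.7  88.8 104.9] jaw 11.3 w 85.6 F [-0.4 -0.9 -0.1] t 10.2 tilt 0.05
shift [-0.1211  0.0098 -0.0072] turn 0.005
```

Emit:
send_rows --rows '[[[1, -0.05, 0.01, -0.02, 0], [1, -0.1, 0.01, -0.05, 0], [1, -0.15, 0.01, -0.1, 0], [1, -0.2, 0.01, -0.15, 0], [1, -0.25, 0.01, -0.15, 0], [1, -0.25, 0.01, -0.15, 0], [1, -0.25, 0.01, -0.15, 0]]]'

```text
clock: 11.08
ee_pos: [663.2, -154.0, 253.3]
orientation: [0.634, 0.773, -0.0, -0.002]
wrist_force: [-0.9, 0.7, 0.5]
width: 85.6
```

Run:
```python
from h import *
s=snapshot('scene')[:,:,::-1].copy();t=snapshot('top')[:,:,::-1].copy()
cv2.imwrite('pics/t5.png',t);cv2.imwrite('pics/s5.png',s)
go([638,-28,112],11)
cv2.imwrite('pics/crop5.png',np.hstack([cv2.resize(s[110:260,320:420],(400,600),interpolation=cv2.INTER_CUBIC),cv2.resize(t[150:240,225:285],(400,600),interpolation=cv2.INTER_CUBIC)]))
```

```text
at [ 663.2 -153.   253.6] jaw 11.4 w 85.6 F [-0.4  0.1 -0.6] t 11.175 tilt 0.17
shift [0.1272 0.0002 0.1418] turn 0.006
```

View pics/crop5.png

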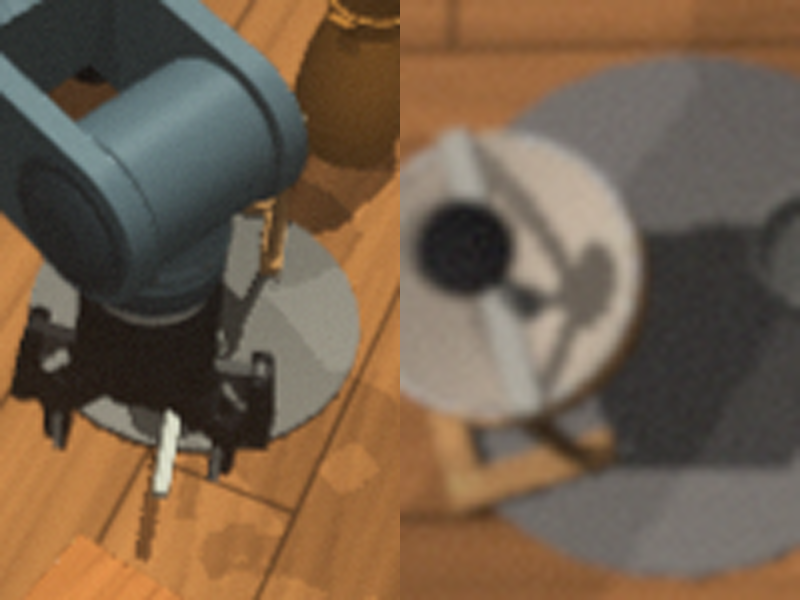

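Run:
```python
from h import *
e=onz('scene',(360.4,232.4),53); r=onz('scene',(362.6,214.1),53); v=e-r
print('handle end',e,r,np.degrees(np.arctan2(v[1],v[0])), 'from axis', e[:2]-[605.2,88.8], np.linalg.norm(e[:2]-[605.2,88.8]),np.degrees(np.arctan2(*(e[:2]-[605.2,88.8])[::-1])))
T=lambda x,y:(225+(x-400+.5)/6.6667-.5,150+(y+.5)/6.6667-.5)
a=onz('top',T(465,508),10);b=onz('top',T(612,460),10);d=a-b;print('bar',a,b,np.degrees(np.arctan2(d[1],d[0])))
a=onz('top',T(455,135),190);b=onz('top',T(533,408),190);d=a-b;print('bridge',a,b,np.degrees(np.arctan2(d[1],d[0])))
print('knob',onz('top',T(464,247),230),'funnel right/bottom edges',onz('top',T(641,272),176),onz('top',T(505,416),176))
print('lid edges top/bot',onz('top',T(690,57),6),onz('top',T(675,577),6))
# model check: predicted corners of stand given pose
for A,yaw in (((568,219),106),((570,220),108),((568,219),104)):
    y=np.radians(yaw);M=np.array([[np.cos(y),-np.sin(y)],[np.sin(y),np.cos(y)]])
    for p in ((78,66),(-20,66),(78,66)): pass
    W=lambda x,yy,z:np.r_[M@[x,yy]+A,z]
    q=proj('top',[W(0,0,230),W(0,-66,190),W(0,66,190),W(78,66,16),W(10,66,16)])
    q2=(q+.5-[225,150])*6.6667+[400,0]; print(yaw,A,q2.round())
```

```text
handle end [644.1 -41.1  53. ] [623.7  23.1  53. ] -72.37198063218038 from axis [  38.9 -129.9] 135.5994837748286 -73.3290859506434
bar [481.9 273.1  10. ] [505.6 197.4  10. ] 107.38418711046918
bridge [628.9 236.4 190. ] [502.5 197.8 190. ] 16.981609900385084
knob [566.9 220.3 230. ] funnel right/bottom edges [566.7 153.2 176. ] [501.5 213.5 176. ]
lid edges top/bot [723.1 160.3   6. ] [445.  164.6   6. ]
106 (568, 219) [[468. 245.]
 [454. 130.]
 [527. 404.]
 [457. 505.]
 [585. 467.]]
108 (570, 220) [[465. 241.]
 [447. 127.]
 [530. 398.]
 [461. 505.]
 [588. 462.]]
104 (568, 219) [[468. 245.]
 [459. 129.]
 [522. 406.]
 [452. 501.]
 [580. 467.]]
```

```bash
python3 -c "
from h import *
go([642,-32,32],17)"
```

```text
at [ 663.2 -153.   253.6] jaw 11.4 w 85.6 F [-0.4  0.1 -0.6] t 11.175 tilt 0.17
shift [0.1224 0.0035 0.2218] turn -0.098
```

Emit:
send_rows --rows '[[[1, 0.05, 0.003, 0.03, -0.1], [1, 0.1, 0.003, 0.06, -0.1], [1, 0.122, 0.003, 0.1, -0.1], [0.2, 0.122, 0.003, 0.14, -0.1], [0.2, 0.122, 0.003, 0.16, -0.1], [0.2, 0.122, 0.003, 0.16, -0.1], [0.2, 0.122, 0.003, 0.16, -0.1]]]'

```text
clock: 12.05
ee_pos: [644.2, -34.5, 97.1]
orientation: [0.595, 0.804, 0.001, 0.001]
wrist_force: [0.8, -0.2, 1.0]
width: 51.4
```

Run:
```python
from h import *
s=snapshot('scene')[:,:,::-1].copy()
go([642,-32,32],17)
cv2.imwrite('pics/crop6.png',cv2.resize(s[150:260,310:430],(654,600),interpolation=cv2.INTER_CUBIC))
```

```text
at [644.4 -34.6  97.5] jaw 17.0 w 51.4 F [-0.   0.1 -0.1] t 12.1 tilt 0.21
shift [ 0.0033 -0.0017  0.0654] turn 0.0
```

View pics/crop6.png

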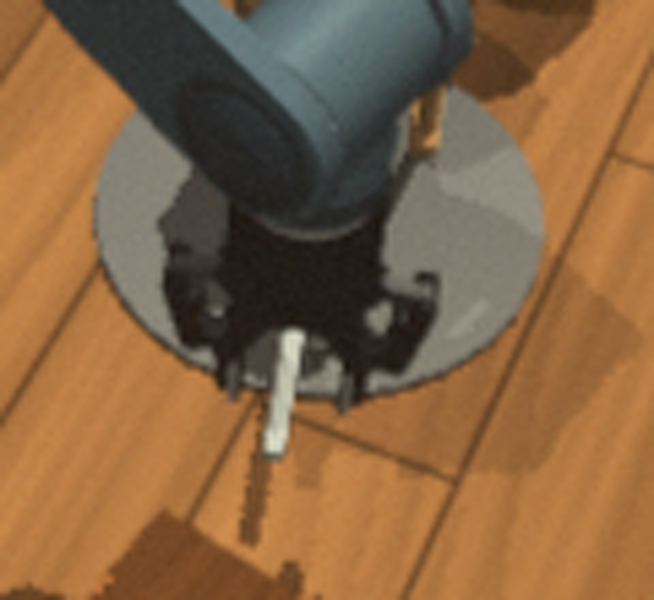

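The handle end is at crop (275,450) and lies between the two finger tips at (230,390) and (345,405). I'll descend and grip.

Emit:
send_rows --rows '[[[0.2, 0.003, -0.002, 0.03, 0], [0.2, 0.003, -0.002, 0.045, 0], [0.2, 0.003, -0.002, 0.055, 0], [0.2, 0.003, -0.002, 0.065, 0], [0.2, 0.003, -0.002, 0.065, 0], [-1, 0.003, -0.002, 0.065, 0], [-1, 0.003, -0.002, 0.065, 0], [-1, 0.003, -0.002, 0.065, 0], [-1, 0.003, -0.002, 0.065, 0], [-1, 0.003, -0.002, 0.065, 0], [-1, 0.003, -0.002, 0.065, 0]]]' --force 30

```text
clock: 13.48
ee_pos: [640.6, -32.1, 30.7]
orientation: [0.595, 0.804, 0.0, 0.001]
wrist_force: [1.1, -0.3, 2.1]
width: 11.4
```

Run:
```python
from h import *
u=np.array([.292,-.956,0]); go(np.array([567,219,32.5])+127*u,17)
```

```text
at [640.6 -32.1  30.7] jaw 17.0 w 11.4 F [ 1.1 -0.3  2.1] t 13.475 tilt 0.06
shift [ 0.1347  0.003  -0.0019] turn 0.0
```

Emit:
send_rows --rows '[[[-1, 0.01, 0, -0.001, 0], [-1, 0.02, 0, -0.001, 0], [-1, 0.03, 0, -0.001, 0], [-1, 0.04, 0.001, -0.001, 0], [-1, 0.05, 0.001, -0.001, 0], [-1, 0.06, 0.001, -0.001, 0], [-1, 0.07, 0.001, -0.001, 0], [-1, 0.08, 0.002, -0.001, 0], [-1, 0.09, 0.002, -0.001, 0], [-1, 0.09, 0.002, -0.001, 0]]]'

```text
clock: 14.72
ee_pos: [615.3, 55.7, 31.1]
orientation: [0.594, 0.804, -0.0, -0.0]
wrist_force: [-1.3, 0.6, -1.0]
width: 11.5
```

Run:
```python
from h import *
s=snapshot('scene')[:,:,::-1].copy();t=snapshot('top')[:,:,::-1].copy()
u=np.array([.292,-.956,0]); go(np.array([567,219,32])+127*u,17)
cv2.imwrite('pics/crop7.png',np.hstack([cv2.resize(s[90:210,320:420],(400,480),interpolation=cv2.INTER_CUBIC),cv2.resize(t[150:240,205:280],(400,480),interpolation=cv2.INTER_CUBIC)]))
```

```text
at [615.6  55.   31.2] jaw 17.0 w 11.4 F [ 0.4  0.5 -1.7] t 14.825 tilt 0.03
shift [ 0.0441  0.0015 -0.0008] turn 0.0
```

View pics/crop7.png

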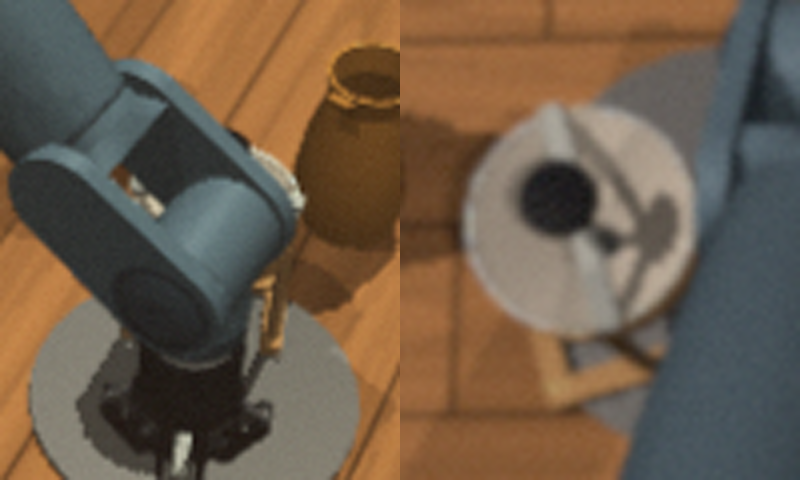

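Emit:
send_rows --rows '[[[-1, 0.01, 0, 0, 0], [-1, 0.02, 0.001, 0, 0], [-1, 0.028, 0.001, 0, 0], [-1, 0.034, 0.001, 0, 0], [-1, 0.038, 0.001, 0, 0], [-1, 0.041, 0.001, 0, 0], [-1, 0.043, 0.001, 0, 0], [-1, 0.044, 0.001, 0, 0], [-1, 0.044, 0.001, 0, 0]]]'

```text
clock: 15.95
ee_pos: [603.8, 97.2, 31.3]
orientation: [0.595, 0.804, 0.0, -0.0]
wrist_force: [-0.7, -0.6, 0.1]
width: 11.3
```

Run:
```python
from h import *
s=snapshot('scene')[:,:,::-1].copy()
cv2.imwrite('pics/s8.png',s)
u=np.array([.292,-.956,0]); go(np.array([567,219,32])+127*u,17)
```

```text
at [603.8  97.2  31.2] jaw 17.0 w 11.1 F [-0.1 -0.4 -0.2] t 16.0 tilt 0.02
shift [ 0.0003  0.0004 -0.0008] turn 0.0
```

Emit:
send_rows --rows '[[[-1, 0, 0, 0.001, 0], [-1, 0, 0, 0.001, 0], [0, 0, 0, 0.001, 0], [0, 0, 0, 0.001, 0], [0, 0, 0, 0.001, 0], [0, 0, 0, 0.001, 0], [0, -0.03, 0, 0.001, 0], [0, -0.07, 0, 0.001, 0], [0, -0.12, 0, 0.001, 0], [0, -0.16, 0, -0.04, 0], [0, -0.2, 0, -0.09, 0], [0, -0.24, 0, -0.14, 0]]]'

```text
clock: 17.5
ee_pos: [673.5, -131.7, 170.2]
orientation: [0.595, 0.804, -0.0, -0.0]
wrist_force: [0.4, 0.1, -0.1]
width: 42.8
```

Emit:
send_rows --rows '[[[-1, -0.04, 0, -0.06, 0], [-1, -0.08, 0, -0.11, 0], [-1, -0.1, 0, -0.14, 0], [-1, -0.1, 0, -0.14, 0], [-1, -0.1, 0, -0.14, 0]]]'

```text
clock: 18.12
ee_pos: [702.3, -225.6, 307.4]
orientation: [0.595, 0.804, -0.0, -0.001]
wrist_force: [0.0, -0.0, -0.2]
width: 0.1
```

Run:
```python
from h import *
s=snapshot('scene')[:,:,::-1].copy();t=snapshot('top')[:,:,::-1].copy()
go([567,219,270],17)
cv2.imwrite('pics/crop8.png',np.hstack([cv2.resize(s[100:220,320:420],(400,480),interpolation=cv2.INTER_CUBIC),cv2.resize(t[150:240,205:280],(400,480),interpolation=cv2.INTER_CUBIC)]))
```

```text
at [ 702.  -224.9  306.3] jaw 17.1 w -0.1 F [-0.5  0.  -0.1] t 18.225 tilt 0.24
shift [0.4639 0.0013 0.0377] turn 0.001
```

View pics/crop8.png

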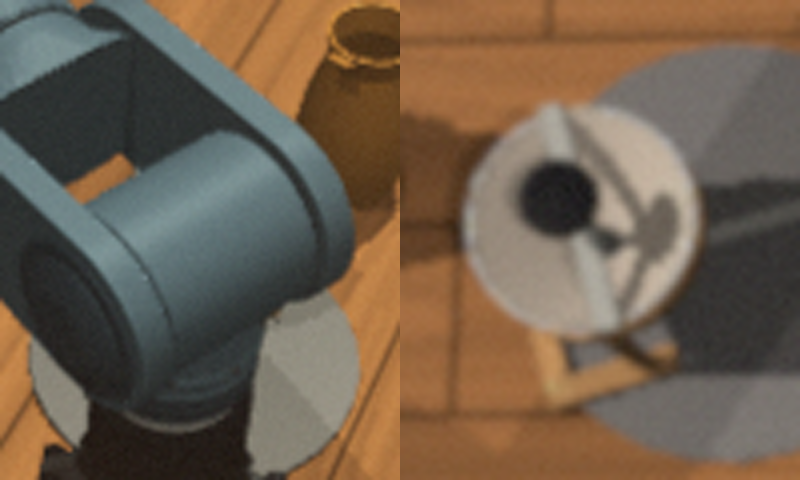

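```bash
python3 -c "
from h import *
go([450,-150,306])"
```

```text
at [ 702.  -224.9  306.3] jaw 17.1 w -0.1 F [-0.5  0.  -0.1] t 18.225 tilt 0.24
shift [ 0.1456 -0.2189  0.0014] turn 0
```

Emit:
send_rows --rows '[[[-1, 0.03, -0.05, 0, 0], [-1, 0.06, -0.1, 0, 0], [-1, 0.1, -0.16, 0, 0], [-1, 0.146, -0.219, 0, 0], [-1, 0.146, -0.219, 0, 0], [-1, 0.146, -0.219, 0, 0]]]'

```text
clock: 18.98
ee_pos: [449.4, -149.4, 307.9]
orientation: [0.594, 0.804, 0.0, -0.0]
wrist_force: [0.9, -0.3, 0.9]
width: -0.0
```

Run:
```python
from h import *
s=snapshot('scene')[:,:,::-1].copy();t=snapshot('top')[:,:,::-1].copy()
go([567,219,270],17)
cv2.imwrite('pics/s9.png',s);cv2.imwrite('pics/t9.png',t)
cv2.imwrite('pics/crop9.png',np.hstack([cv2.resize(s[110:210,320:400],(400,500),interpolation=cv2.INTER_CUBIC),cv2.resize(t[150:250,220:300],(400,500),interpolation=cv2.INTER_CUBIC)]))
```

```text
at [ 450.9 -150.3  308.3] jaw 17.0 w 0.1 F [-0.1 -0.5 -0. ] t 19.075 tilt 0.03
shift [0.3191 0.2193 0.0384] turn 0.001
```

View pics/crop9.png

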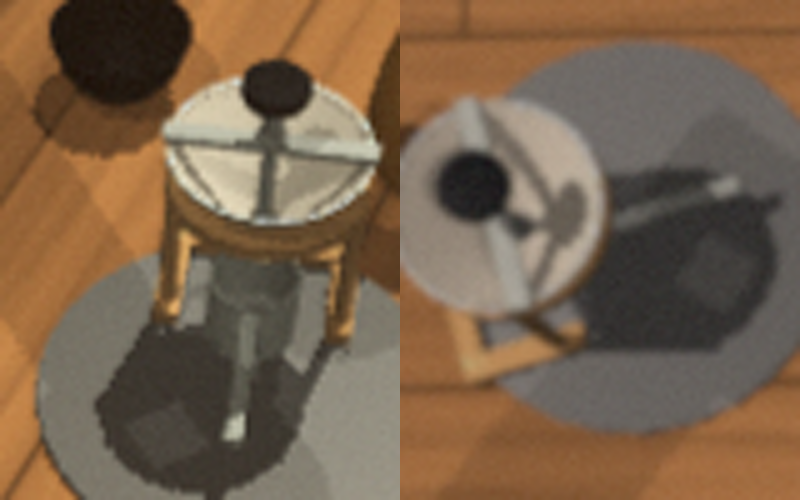

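Run:
```python
from h import *
S=lambda x,y:(320+(x+.5)/5-.5,110+(y+.5)/5-.5);T=lambda x,y:(220+(x-400+.5)/5-.5,150+(y+.5)/5-.5)
e=tri(S(233,438),T(739,184));print('handle end',e)
for c,p in(('scene',S(233,438)),('top',T(739,184))):
    q=onz(c,p,52);print(c,q,'cup axis',(q[:2]-138*np.array([.292,-.956])).round(1))
# scene: bowl left/right walls mid-height, outer x 207..300 at y~310
print('cup bowl left/right scene', [onz('scene',S(x,298),40) for x in(210,299)])
print('post feet front scene',[onz('scene',S(*p),10) for p in((165,318),(341,340))])
print('knob',circ({'scene':(*S(242,0)[:1],S(313,0)[0],S(0,60)[1],None),'top':(T(438,0)[0],T(510,0)[0],T(0,150)[1],T(0,221)[1])},22))
print('funnel',circ({'scene':(S(164,0)[0],S(380,0)[0],None,None),'top':(T(396,0)[0],T(609,0)[0],T(0,96)[1],T(0,312)[1])},66))
```

```text
handle end (array([607.6,  86.4,  54.8]), np.float64(0.33))
scene [607.7  89.4  52. ] cup axis [567.4 221.3]
top [607.3  85.9  52. ] cup axis [567.  217.8]
cup bowl left/right scene [array([543.7, 202.9,  40. ]), array([598.2, 229.1,  40. ])]
post feet front scene [array([513.7, 197.7,  10. ]), array([631.1, 231.8,  10. ])]
knob (array([568.2, 221. , 226.5]), np.float64(0.51))
funnel (array([570.8, 218. , 168.8]), np.float64(0.73))
```

Emit:
send_rows --rows '[[[-1, 0.05, 0.035, 0, 0], [-1, 0.1, 0.07, 0, 0], [-1, 0.15, 0.105, 0, 0], [-1, 0.2, 0.14, 0, 0], [-1, 0.25, 0.175, 0, 0], [-1, 0.3, 0.21, 0, 0], [-1, 0.32, 0.219, 0, 0], [-1, 0.32, 0.219, 0.03, 0], [-1, 0.32, 0.219, 0.06, 0], [-1, 0.32, 0.219, 0.06, 0], [-1, 0.32, 0.219, 0.06, 0]]]'

```text
clock: 20.45
ee_pos: [567.2, 219.3, 249.9]
orientation: [0.595, 0.804, 0.0, 0.0]
wrist_force: [0.6, -0.4, 0.6]
width: -0.3
```

```bash
python3 -c "
from h import *
go([568,220,208])"
```

```text
at [567.2 219.3 249.9] jaw 17.0 w -0.3 F [ 0.6 -0.4  0.6] t 20.45 tilt 0.07
shift [0.0005 0.0009 0.0419] turn 0
```

Emit:
send_rows --rows '[[[-1, 0, 0.001, 0.012, 0], [-1, 0, 0.001, 0.018, 0], [-1, 0, 0.001, 0.024, 0], [-1, 0, 0.001, 0.029, 0], [-1, 0, 0.001, 0.034, 0], [-1, 0, 0.001, 0.038, 0], [-1, 0, 0.001, 0.04, 0], [-1, 0, 0.001, 0.041, 0], [-1, 0, 0.001, 0.041, 0]]]'

```text
clock: 21.58
ee_pos: [567.5, 219.7, 209.1]
orientation: [0.595, 0.804, 0.0, 0.0]
wrist_force: [-3.2, -1.8, 7.6]
width: -0.2
```

Not yet at the stop (9 N), so I'll press a few more mm.

Emit:
send_rows --rows '[[[-1, 0, 0, 0.001, 0], [-1, 0, 0, 0.002, 0], [-1, 0, 0, 0.003, 0], [-1, 0, 0, 0.003, 0]]]'

```text
clock: 22.08
ee_pos: [567.6, 219.7, 208.0]
orientation: [0.595, 0.804, 0.0, 0.001]
wrist_force: [-7.4, -1.7, 14.8]
width: 0.2
```

Emit:
send_rows --rows '[[[-1, 0, 0, 0.001, 0], [-1, 0, 0, 0.002, 0], [-1, 0, 0, 0.002, 0], [-1, 0, 0, 0.002, 0]]]'

```text
clock: 22.58
ee_pos: [567.8, 219.8, 207.9]
orientation: [0.595, 0.804, 0.0, 0.001]
wrist_force: [-12.2, -2.9, 22.3]
width: 0.0
```

The force rises with no further travel, so the knob is at its stop. I'll lift straight up and move clear.

Emit:
send_rows --rows '[[[-1, 0, 0, -0.005, 0], [-1, 0, 0, -0.01, 0], [-1, 0, 0, -0.018, 0], [-1, 0, 0, -0.026, 0], [-1, 0, 0, -0.05, 0], [-1, 0, 0, -0.09, 0], [-1, 0, 0, -0.1, 0], [-1, -0.06, -0.04, -0.1, 0], [-1, -0.12, -0.08, -0.1, 0], [-1, -0.18, -0.12, -0.1, 0], [-1, -0.24, -0.16, -0.1, 0], [-1, -0.32, -0.22, -0.1, 0]]]'

```text
clock: 24.08
ee_pos: [474.1, -80.3, 301.4]
orientation: [0.595, 0.804, -0.0, -0.001]
wrist_force: [0.1, -0.3, 0.8]
width: -0.2
```

Emit:
send_rows --rows '[[[-1, -0.06, -0.04, 0, 0], [-1, -0.07, -0.05, 0, 0], [-1, -0.07, -0.05, 0, 0], [-1, -0.07, -0.05, 0, 0]]]'

```text
clock: 24.58
ee_pos: [448.0, -159.7, 302.0]
orientation: [0.595, 0.804, 0.0, -0.001]
wrist_force: [0.6, -0.2, 0.0]
width: 0.1
```

Run:
```python
from h import *
s=snapshot('scene')[:,:,::-1].copy();t=snapshot('top')[:,:,::-1].copy()
go([567,219,270],17)
o=cv2.imread('pics/s9.png'); 
for n,a,b in(('stand s',s[110:205,330:400],o[110:205,330:400]),('stand t',t[150:235,220:300],cv2.imread('pics/t9.png')[150:235,220:300])): print(n,cv2.absdiff(a,b).mean(), (cv2.absdiff(a,b).max(2)>50).sum())
cv2.imwrite('pics/crop10.png',np.hstack([cv2.resize(s[60:340,220:460],(514,600)),cv2.resize(s[110:210,320:367],(282,600),interpolation=cv2.INTER_CUBIC)]))
```

```text
at [ 448.2 -159.4  302.4] jaw 17.1 w -0.1 F [0.  0.1 0.3] t 24.675 tilt 0.04
shift [0.3267 0.2249 0.0326] turn 0.002
stand s 2.3405513784461154 0
stand t 2.311470588235294 0
```

View pics/crop10.png

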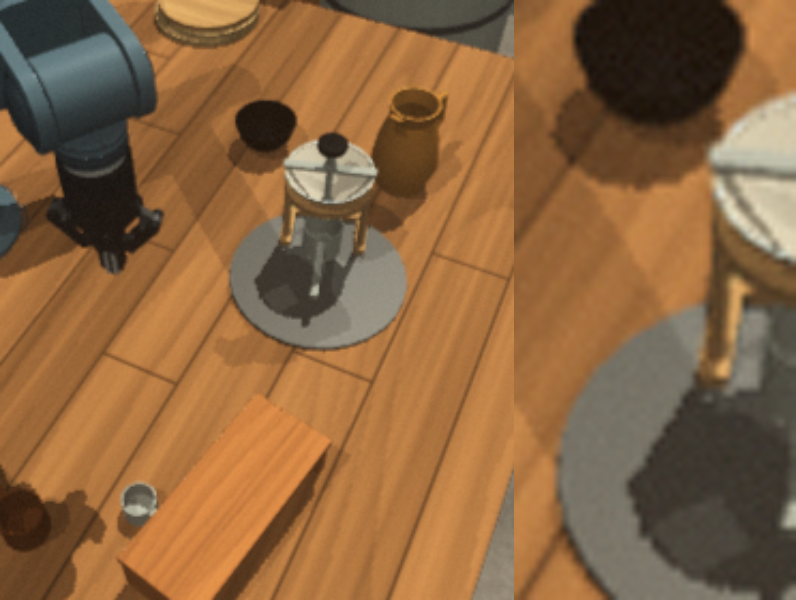

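The cup stands under the funnel (crop 320,245), with its handle out of the open side to (316,292). The knob is up again, with no pixel change since before the press. The small cup, bowl and pitcher look undisturbed, and the gripper is clear.

```bash
python3 -c "
from plant import *
print(job_done())"
```

```text
the job is handed in; nothing more can be done
None
```

I finished every step of the task and handed the job in at about 25 s on the robot's clock. The hand-in reports no verdict, so what follows rests on my own checks.

**What I did:**
1. I drew the larger steel cup out level from the riser and stood it on the front of the lid. It was about 135 mm outside the funnel axis, with its handle pointing away from the stand, and I let go there.
2. I took it by the handle, slid it in under the spout and let go.
3. I pressed the plunger to its stop, let it come back up and moved the arm clear.

**Last checks:**
- **Cup position:** the cup axis measured about (567, 219.5) mm against a funnel axis of about (568, 219.5) mm. The two cameras differed by about 3.5 mm along y, so the centring is only known to a few mm, within the 15 mm limit.
- **Funnel position:** one fit of the funnel's rim gave x = 571 mm and a height of 169 mm instead of 176 mm. I did not use it.
- **Plunger stop:** the knob stopped at a tool height of 208 mm, and the force rose from 15 to 22 N with no further travel.
- **Plunger back up:** the stand and cup looked the same before and after the press in both cameras, so the knob is up again.
- **Other things:** the small cup, bowl and pitcher looked undisturbed in the last picture; I did not re-measure them. The wrist force was about zero at the end. No check failed.

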